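Shut the brick sample box and press its label holder onto the locker's shelf lip

ROBOT

A 7-joint arm with a two-finger parallel gripper is mounted at the origin on the work surface. World frame = base frame: x ahead of the robot, y to its left, z up, the work surface at z = 0. Lengths are in m, angles in rad, forces in N, time in s.
With the tool pointing down it reaches from about 0.425 to 0.975 m from the base axis. Payload 16.7 kg.
Tool frame: the origin (TCP) lies on the centre line of the jaws, within the pads' length; the fingertips stand arm.tip_extent ahead of it and the grasp point (between the pads) lies 3 mm ahead of it (arm.tip_extent is the distance from the TCP to the fingertips, in m); z points along the fingers, y is the line along which they close (so a half turn about z gives the same grasp; the last joint's range is limited). The gripper opens to 85 mm and grips with 20 to 120 N. Pads are 22 mm wide; open, the fingers measure 114 mm over their backs; the gripper's body (76 mm by 85 mm) begins 54 mm behind the grasp point. The pads swing forward as they close: fully open they stand 13 mm farther back than shut.
Start: joints at [1.153, 0.426, 0.074, 1.606, -0.034, 1.111, -0.067], TCP at [0.179, -0.651, 0.253] pointing down, gripper open.
Joint ranges: [-2.85, 2.85], [-0.5, 2.14], [-1.23, 1.37], [0.21, 2.46], [-1.02, 4.16], [0.16, 2.05], [-2.73, 2.73]. Speed limits (rad/s): [1.89, 1.89, 2.39, 2.39, 3.01, 3.01, 3.01].

INTERFACE

Orientations are given as a 3x3 rotation matrix whose columns are the frame's x, y, z axes.
In Python, from rig import arm gives the robot as it stands. The module is installed in compiled form; this text tells all that it offers.
- The arm moves only by the shell command python3 -m pendant 'ROWS' [OPENING]. ROWS is JSON, one flat list of numbers, 6 for each row, row after row: the shift along the world's x, y, z each as a share of 800 mm, from -1 to 1, then the turn, a rotation vector about the world's x, y, z each as a share of 90 degrees, from -1 to 1. In form: [tx, ty, tz, wx, wy, wz, tx, ty, tz, wx, wy, wz, ...]. A call has 1 to 20 rows; each row shifts and turns the commanded pose from where the row before left it; what a row does not reach is not made up. A row lasts 1/8 s, in which the tool goes at most 62.5 mm and 10.7 degrees, less where a joint would pass 70% of its speed; a pose out of reach is approached as far as the arm can. A call with a number of a shift or a turn outside -1 to 1 is refused whole. A call with a gripper value outside its range is refused whole. OPENING is the opening, from 0 (shut) to 1 (fully open), set as the call begins (- or left out, the last holds). The fingers move at their own pace and stop on an object; the grip force is fixed at half the most. Time passes only in rows, so rows that do not move let the fingers close. It gives the time, the measured TCP pose, the force, the opening and the grip force at its end, in the units of the state.
- arm.observe(): the state, without advancing time (a new reading comes with each control period).
- arm.camera(name): name is "scene" or "top"; returns a dict with "frame" (420x560x3 uint8, blue, green, red), "K" (3x3 intrinsics, pixels), "D" ([k1, k2, p1, p2, k3] as OpenCV has them; the pictures are not rectified), "rvec" (rotation vector, rad) and "tvec" (3), from world to camera coordinates, as OpenCV has them. Camera axes: x right, y down, z forward; pixel columns grow to the right and rows downward; lengths in m; the calibration is good to about 2 mm. A picture is of the moment at which its call begins. There is no depth.
- arm.hand_in(): hands the job in; it is judged then, once.
The state is a dict: "clock": time; "joint_pos": joint angles; "joint_vel": joint speeds; "joint_efforts": joint torques, N m; "eef_pos": TCP position; "orientation": TCP orientation; "force": force on the tool from outside, world axes, zero at the start; "ft_torque": the same for the moment, N m; "gripper_width": opening from 0.0 (shut) to 1.0 (fully open); "grasp_force": force on a finger pad.
Only numpy, scipy, OpenCV 4.12 (cv2) and the standard library are available. Lean on these libraries where they do the work, as an engineer would, in place of code of your own. Each camera call takes 0.05 s, during which the arm holds its last target. There are 200 camera calls.

TASK

Finish booking in the brick sample: lower the open sample box's lid until it is fully shut, without slamming it. Then take the yellow label holder from the bench and push it down over the locker's front lip, its back legs behind the lip, centred in front of the box you shut and with its card facing out away from the box, until it is fully home; the neighbouring box's label shows how. Keep hold of it and finish while still gripping it upright and pressing it firmly down (without forcing it), so that I can tighten its locking screw; leave everything else on the bench where it is.

Things in the scene. Friction and masses are not known exactly. Their poses are not given: they have to be found in the camera images.
- locker: Low green steel bench locker, fixed, 260 (x) x 360 (y) x 100 mm high, chrome cam lock on the front; origin under its centre on the bench; front faces its -x. Its top is a shelf at 100 mm. Along the whole front edge stands a steel lip 4 mm thick and 28 mm tall: mid-plane at x = -128 mm, top edge 128 mm above the bench.
- lip_top (a point): Middle of the top edge of the locker's front lip; axes as the locker's, the lip runs along y. The other box's label holder, of the same shape, is fixed on this lip 170 mm to one side of the sample box's middle and stands 53 mm above the lip's top edge.
- sample_box: Blue steel sample box with the open lid, fixed on the left or right half of the locker top (the other half has a like box, shut and labelled). 150 x 150 mm, rim 55 mm above the locker top. Origin: centre of its underside; axes as the locker's. Its front face is at x = -75 mm, the locker lip's mid-plane at x = -128 mm.
- box_lid (a joint): Lid of the sample box, hinged along its back rim: 0 = shut, grows as it opens, starts at 0.8 to 1.25 rad. A friction hinge keeps it where it is left; about 3 N at the front edge moves it. Flat plate 3 mm thick, 156 wide, 154 mm from hinge to front edge, no handle; pushed on its outer face near the front edge it goes down.
- lid_hinge (a point): Middle of the hinge line, at the back rim of the sample box, 155 mm above the bench; axes as the box's. The lid's underside lies in the hinge line's plane; at joint angle a the lid runs from here along (-cos a, 0, sin a) in the box's frame.
- lid_edge (a point): Middle of the lid's front edge on its outer (upper) face, 154 mm from the hinge; turns with the lid
- label_centre (a point): Centre of the upper panel of the loose yellow plastic label holder (60 g, upright on the bench left or right of the locker); grip it here across its thickness. -x: card side (white card, red stripe), y: width, z: up. Panel 12 thick x 72 wide x 48 tall, from 24 mm below to 24 mm above this point.
- label_seat (a point): Middle of the underside of the clip's bridge on the label holder, 29 mm below label_centre: it rests on the lip's top edge when fully home
- label_card (a point): Centre of the holder's card face, 6 mm in front (-x) of label_centre; at the start the card faces the robot's side of the bench (-x), turned by up to 0.3 rad
- label: The label holder. Under its panel is an inverted-U clip 72 mm wide: bridge underside 29 mm below label_centre, two legs down to 52 mm below it, 23 mm thick overall, with a slot 8 mm wide between them that flares to 16 mm at the mouth. Origin at the middle of the leg ends; axes as label_centre.
- calibration_block: Bronze stepped calibration block, 34 x 80 x 40 high, loose on the bench on the side of the locker opposite to the label holder; origin under its centre; leave alone
- brick: Perforated red brick 215 x 102 x 65 high, loose; origin under its centre; leave alone
- thickness_gauge: Black plastic dial thickness gauge lying on the bench, about 90 x 150 x 18 high, loose; origin under its dial; leave alone
- chip_tray: Grey enamel tray of brick chips, 240 x 170 x 30 high, loose; origin under its centre; leave alone
- brush: Hand brush with a wooden handle lying on the bench, about 200 mm long and low, loose; leave alone
There are look-alikes about, which are no part of the job. Leave any green or orange look-alike of the label alone.

How it is judged:
By the outcome, as a careful person would: the job done as asked, in the order asked, and still so for the second after the job is handed in, while the arm keeps its last pose, push and grip.
It also fails if it takes over 61 s, if anything falls off the work surface, if the arm or the gripper's body presses on something with over 40 N, if the wrist force passes 120 N, or if a joint passes its speed limit or range.

## Working session

There is one attempt and no reset: what is moved stays moved. The work goes in short steps, Python scripts to look and compute and a shell command to move; the robot and the scene stay as the last step left them, time stands still between calls to the robot, and variables do not carry over. Pictures are saved under pics/ and viewed, at most 13 in all, crops included, and the job is handed in when it is done.

```bash
mkdir -p pics; cat > h.py <<'E'
from rig import arm
import numpy as np, cv2, pickle
def snap(n,tag):
    c=arm.camera(n); cv2.imwrite(f'pics/{tag}.png',c['frame']); pickle.dump(c,open(f'{tag}.pkl','wb')); return c
def ld(tag): return pickle.load(open(f'{tag}.pkl','rb'))
def ray(c,px):
    p=cv2.undistortPoints(np.array([[px]],float),c['K'],c['D'])[0,0]
    R=cv2.Rodrigues(np.array(c['rvec'],float))[0]; t=np.array(c['tvec'],float).ravel()
    return -R.T@t, R.T@np.array([p[0],p[1],1.])
def at_z(c,px,z):
    o,d=ray(c,px); return o+d*(z-o[2])/d[2]
def proj(c,P): return cv2.projectPoints(np.atleast_2d(np.array(P,float)),np.array(c['rvec'],float),np.array(c['tvec'],float),c['K'],c['D'])[0][:,0]
E
python3 - <<'E'
from h import *
a=snap('scene','s0');b=snap('top','t0')
im=np.hstack([a['frame'],b['frame']])
for c in(a,b): print(ray(c,(280,210)),c['K'][0][0])
s=arm.observe();print(s['clock'],s['eef_pos'],s['orientation'],s['gripper_width'],arm.tip_extent)
cv2.imwrite('pics/s0b.png',cv2.resize(a['frame'],(800,600),interpolation=3))
cv2.imwrite('pics/t0b.png',cv2.resize(b['frame'],(800,600),interpolation=3))
E
```

```text
(array([1.38991911, 0.21206834, 0.89615576]), array([-0.74962177, -0.12308811, -0.65034826])) 442.11007033397345
(array([0.29155756, 0.0662132 , 1.33852442]), array([ 0.18118368, -0.00271094, -0.9835972 ])) 449.99064208598014
0.1 [ 0.17850247 -0.65062161  0.2526961 ] [[ 9.64358829e-01  2.64597639e-01 -3.71311957e-04]
 [ 2.64597891e-01 -9.64358213e-01  1.09237893e-03]
 [-6.90368502e-05 -1.15169362e-03 -9.99999334e-01]] 0.9986563316594405 0.022
```

View pics/s0b.png

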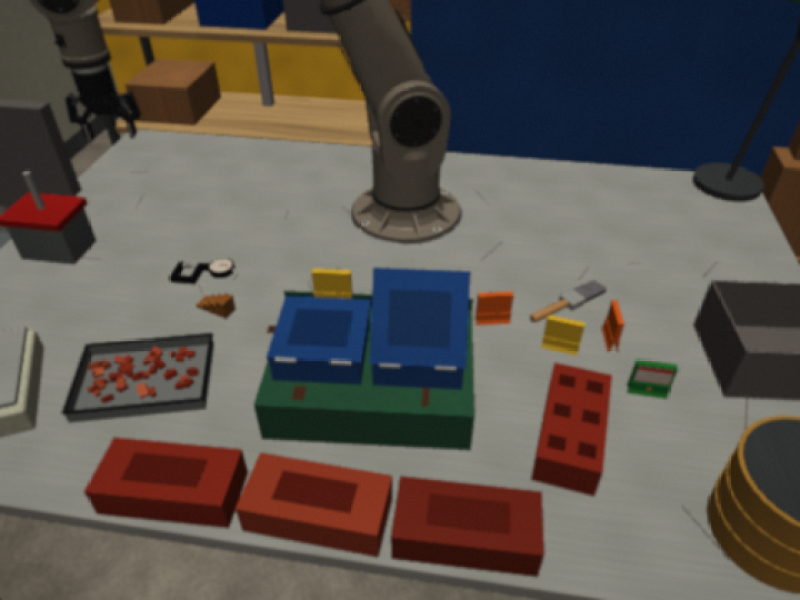

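View pics/t0b.png

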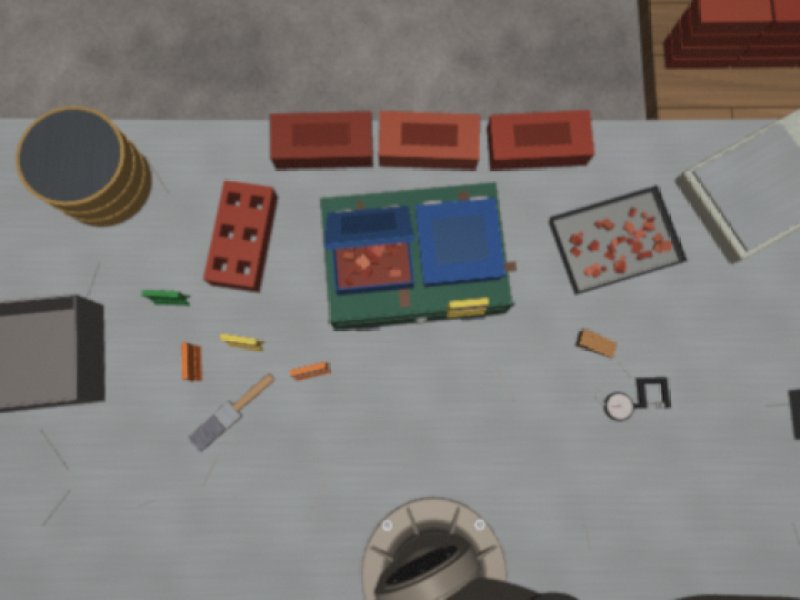

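Pictures (800x600 px): the open box is on the left half seen from the robot (top 370,250; scene 420,320), and the shut, labelled box is on the right.
Candidates for the label holder:
- loose yellow: scene (564,335), top (240,342)
- fixed yellow on the neighbour's lip: scene (332,283), top (468,306)
- orange: scene (494,308) and (613,325)
- green: scene (652,378)

I choose the loose yellow one and check it in a close crop.

```bash
python3 - <<'E'
from h import *
a=ld('s0')['frame'];b=ld('t0')['frame']
def crop(f,x,y,w,h,k): return cv2.resize(f[y:y+h,x:x+w],None,fx=k,fy=k,interpolation=cv2.INTER_CUBIC)
# label: top (150..190, 225..250) ; scene (375..415, 215..255)
L=crop(b,145,220,50,37,8); M=crop(a,370,210,50,37,8)
N=crop(b,215,125,150,112,5)
cv2.imwrite('pics/lab.png',np.vstack([np.hstack([L,M]),np.zeros((4,800,3),np.uint8)]))
cv2.imwrite('pics/lock.png',N)
cv2.imwrite('pics/lockS.png',crop(a,175,180,165,130,4))
E
```

```text
(no output)
```

View pics/lab.png

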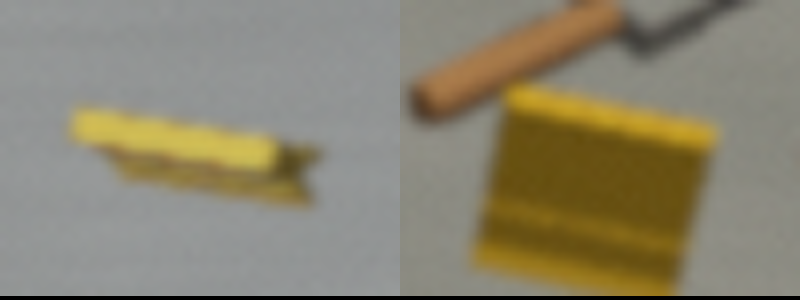

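View pics/lock.png

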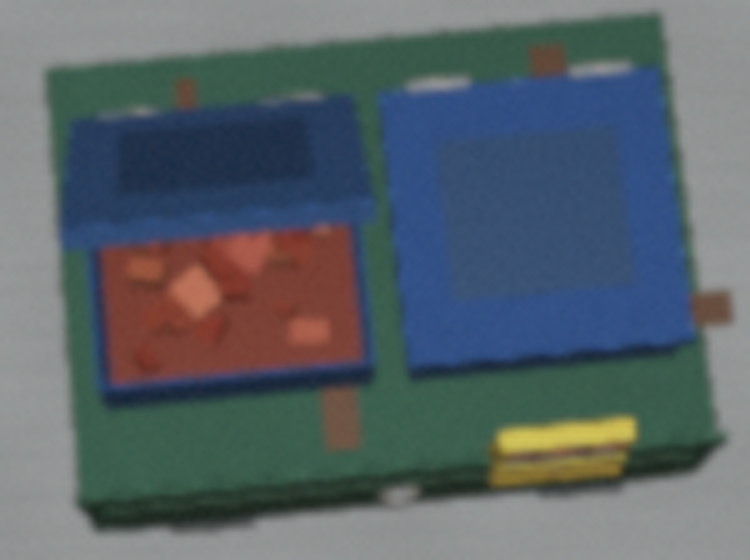

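View pics/lockS.png

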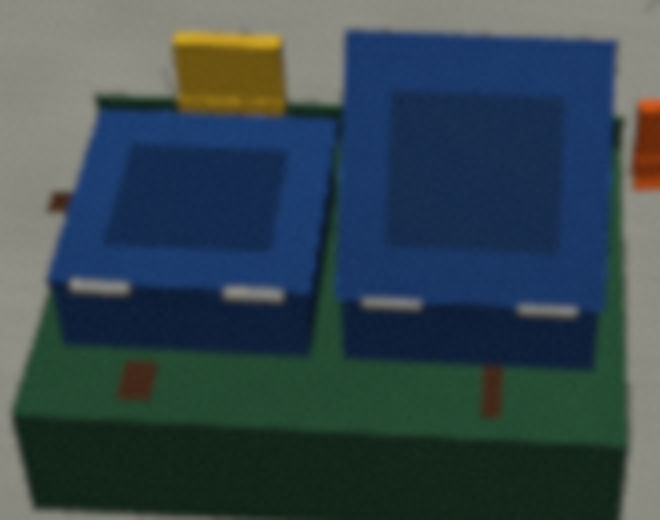

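The close crop shows the chosen holder: a plain yellow panel with an inverted-U clip below it, seen from its back in the scene view. Next I fit the locker, lid angle and label poses.

```bash
cat > fit.py <<'E'
from h import *
from scipy.optimize import least_squares
S=ld('s0');T=ld('t0')
def T0(x0,y0,k,u,v): return ((u+.5)/k-.5+x0,(v+.5)/k-.5+y0)
tl=lambda u,v:T0(215,125,5,u,v); sl=lambda u,v:T0(175,180,4,u,v)
tb=lambda u,v:T0(145,220,8,u,v); sb=lambda u,v:T0(370,210,8,u-400,v)
def W(p,q): 
    c,s=np.cos(p[2]),np.sin(p[2]); q=np.array(q)/1000.
    return [p[0]+c*q[0]-s*q[1],p[1]+s*q[0]+c*q[1],q[2]]
def lid(p,d,y,th=0): # d along lid, th thickness outward
    a=p[4]; return (75-d*np.cos(a)+th*np.sin(a), p[3]*1000+y, 155+d*np.sin(a)+th*np.cos(a))
obs=[(T,tl(48,70),(130,180,100)),(T,tl(662,15),(130,-180,100)),(T,tl(80,503),(-130,180,128)),(T,tl(722,437),(-130,-180,128)),
(S,sl(15,412),(130,-180,100)),(S,sl(627,445),(130,180,100)),(S,sl(35,508),(130,-180,0)),(S,sl(97,95),(-130,-180,128)),(S,sl(622,117),(-130,180,128))]
lobs=[(T,tl(62,248),154,78,0),(T,tl(374,218),154,-78,0),(S,sl(346,30),154,-78,3),(S,sl(616,40),154,78,3)]
bobs=[(S,sl(345,357),(75,-75,100)),(S,sl(595,368),(75,75,100)),(T,tl(107,405),(-75,75,100)),(T,tl(374,382),(-75,-75,100))]
def f(p):
    r=[]
    for c,px,q in obs: r.append(proj(c,W(p,q))[0]-px)
    for c,px,d,y,th in lobs: r.append(proj(c,W(p,lid(p,d,y,th)))[0]-px)
    for c,px,q in bobs: r.append(proj(c,W(p,(q[0],q[1]+p[3]*1000,q[2])))[0]-px)
    return np.ravel(r)
s=least_squares(f,[.7,0.05,.08,.085,1.],loss='soft_l1'); p=s.x
np.set_printoptions(precision=4,suppress=True)
print('locker x y yaw, boxy, lid',p); print(f(p).reshape(-1,2).round(1).tolist())
lab=[(T,tb(72,107),(6,36,76)),(T,tb(70,138),(-6,36,76)),(T,tb(281,138),(6,-36,76)),(T,tb(277,168),(-6,-36,76)),
(S,sb(510,84),(-6,-36,76)),(S,sb(720,126),(-6,36,76)),(S,sb(716,150),(6,36,76)),(S,sb(505,108),(6,-36,76)),(S,sb(473,266),(11.5,-36,0)),(S,sb(680,292),(11.5,36,0))]
g=lambda q:np.ravel([proj(c,W(q,a))[0]-px for c,px,a in lab])
q=least_squares(g,[.5,.4,.1],loss='soft_l1').x
print('label',q);print(g(q).reshape(-1,2).round(1).tolist())
print('lidedge',W(p,lid(p,154,0,3)),'hinge',W(p,(75,p[3]*1000,155)),'seat',W(p,(-128,p[3]*1000,128)))
E
python3 fit.py
```

```text
locker x y yaw, boxy, lid [0.6202 0.0334 0.0924 0.085  0.8452]
[[-0.7, -1.2], [0.4, -1.3], [-1.4, -0.4], [1.7, 0.3], [-1.5, -0.1], [0.8, -0.2], [-0.2, 2.2], [-0.3, -1.2], [0.9, -1.0], [-0.2, -0.1], [0.8, 0.1], [0.3, -0.7], [0.4, -0.5], [-0.3, 0.0], [-0.1, 0.4], [0.0, 0.7], [-0.0, 0.3]]
label [ 0.4497  0.3819 -0.1375]
[[0.3, -0.2], [-0.3, 0.1], [-0.4, -0.7], [-0.6, -0.3], [-0.1, -0.6], [-0.0, -0.8], [0.1, -0.9], [-0.0, -0.9], [-0.2, 0.3], [-0.6, 2.2]]
lidedge [np.float64(0.5874767757900745), np.float64(0.11570322558144014), np.float64(0.27219485925500875)] hinge [np.float64(0.6870022820697924), np.float64(0.12492486122618925), np.float64(0.155)] seat [np.float64(0.4848681023516113), np.float64(0.10619591599005572), np.float64(0.128)]
```

```bash
python3 -m pendant '[0.01,0.02,0.04,0,0,0.044, 0.0268,0.048,0.04,0,0,0.044, 0.0268,0.048,0.04,0,0,0.044, 0.0268,0.048,0.04,0,0,0.044, 0.0268,0.048,0,0,0,0.044, 0.0268,0.048,0,0,0,0.044, 0.0268,0.048,0,0,0,0.044, 0.0268,0.048,0,0,0,0.044, 0.0268,0.048,0,0,0,0.044, 0.0268,0.048,0,0,0,0.044, 0.0268,0.048,0,0,0,0.044, 0.0268,0.048,0,0,0,0.044, 0.0268,0.048,0,0,0,0.044, 0.0268,0.048,0,0,0,0.044, 0.0268,0.048,0,0,0,0.044, 0.0268,0.048,0,0,0,0.044, 0.0268,0.048,0,0,0,0.044, 0.0268,0.048,0,0,0,0.044, 0.0268,0.048,0,0,0,0.044, 0.02,0.048,0,0,0,0.044]' 0; python3 -c "
from rig import arm;s=arm.observe();print(s['joint_pos'],s['eef_pos'],s['orientation'])"
```

```text
clock: 2.6
eef_pos: [0.5891, 0.0958, 0.3809]
orientation: [[-0.081, 0.997, -0.001], [0.997, 0.081, 0.0], [0.0, -0.001, -1.0]]
force: [0.8, -0.8, -0.0]
gripper_width: 0.004
grasp_force: 0.0
[ 0.26264752  0.27313823 -0.65905179  1.58831409  0.17025488  1.33916262
 -0.33663826] [0.5890748  0.09576829 0.3808742 ] [[-8.10186084e-02  9.96712396e-01 -6.19765810e-04]
 [ 9.96712583e-01  8.10186608e-02  5.98063753e-05]
 [ 1.09822352e-04 -6.12882952e-04 -9.99999806e-01]]
```

```bash
python3 -m pendant '[0.0056,0.0068,-0.025,0,0,0.002, 0.0056,0.0068,-0.025,0,0,0.002, 0.0056,0.0068,-0.025,0,0,0.002, 0.0056,0.0068,-0.025,0,0,0.002, 0,0,0,0,0,0]'; python3 - <<'E'
from h import *
a=snap('scene','s1');b=snap('top','t1')
def crop(f,x,y,w,h,k): return cv2.resize(f[y:y+h,x:x+w],None,fx=k,fy=k,interpolation=cv2.INTER_CUBIC)
cv2.imwrite('pics/m1.png',np.hstack([crop(a['frame'],220,120,130,160,3),crop(b['frame'],210,130,130,160,3)]))
E
```

```text
clock: 3.22
eef_pos: [0.6059, 0.1163, 0.2994]
orientation: [[-0.092, 0.996, -0.003], [0.996, 0.092, -0.0], [0.0, -0.003, -1.0]]
force: [-0.5, -0.3, 1.0]
gripper_width: -0.002
grasp_force: 0.0
```

View pics/m1.png

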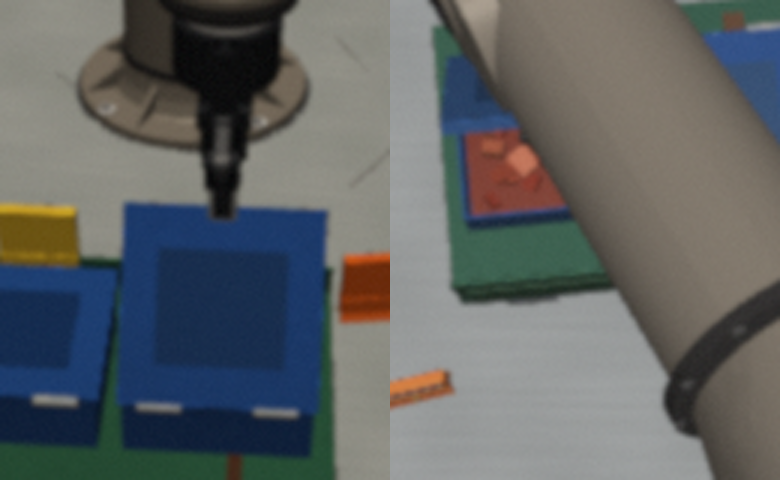

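The fingertip, at crop pixel (222,215), stands just above the lid's outer face near its front edge (row 206). I now lower it along the lid's arc.

```bash
python3 -m pendant '[0,0,-0.0075,0,0,0, 0,0,-0.0075,0,0,0, -0.0072,-0.0006,-0.0081,0,0,0, -0.0072,-0.0006,-0.0081,0,0,0, -0.0072,-0.0006,-0.0081,0,0,0, -0.0072,-0.0006,-0.0081,0,0,0]';  python3 -m pendant '[-0.0044,-0.0004,-0.0078,0,0,0, -0.0044,-0.0004,-0.0078,0,0,0, -0.0044,-0.0004,-0.0078,0,0,0, -0.0044,-0.0004,-0.0078,0,0,0]'
```

```text
clock: 4.08
eef_pos: [0.5829, 0.1144, 0.263]
orientation: [[-0.092, 0.996, 0.0], [0.996, 0.092, -0.0], [-0.0, 0.0, -1.0]]
force: [0.8, -0.0, 0.6]
gripper_width: 0.002
grasp_force: 0.6
clock: 4.58
eef_pos: [0.5692, 0.1132, 0.238]
orientation: [[-0.092, 0.996, 0.0], [0.996, 0.092, 0.0], [0.0, 0.0, -1.0]]
force: [1.5, 0.3, 0.3]
gripper_width: -0.004
grasp_force: 0.6
```

```bash
python3 - <<'E'
from h import *
a=snap('scene','s2')
cv2.imwrite('pics/m2.png',cv2.resize(a['frame'][120:280,210:370],None,fx=3.5,fy=3.5,interpolation=2))
E
```

```text
(no output)
```

View pics/m2.png

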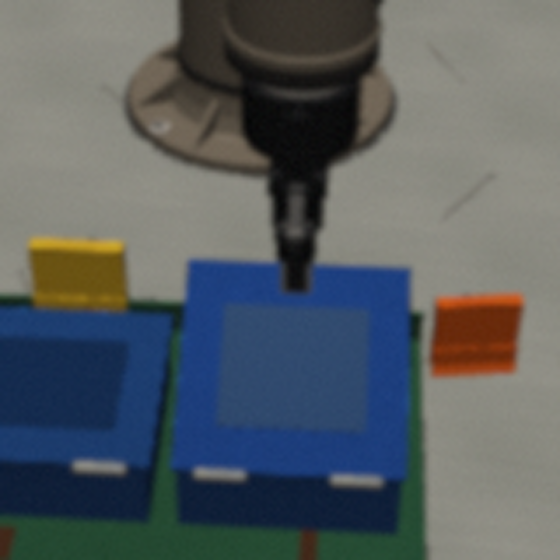

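The lid is following the fingers down: its edge is now at crop row 262 and the tip rests on it at (295,290). I carry on, slowing near the end.

```bash
python3 -m pendant '[-0.0017,-0.0002,-0.006,0,0,0, -0.0017,-0.0002,-0.006,0,0,0, -0.0017,-0.0002,-0.006,0,0,0, -0.0017,-0.0002,-0.006,0,0,0, -0.0017,-0.0002,-0.006,0,0,0, -0.0017,-0.0002,-0.006,0,0,0, -0.0006,0,-0.005,0,0,0, -0.0006,0,-0.005,0,0,0, -0.0006,0,-0.005,0,0,0, -0.0006,0,-0.005,0,0,0]'; python3 -m pendant '[0,0,-0.004,0,0,0, 0,0,-0.003,0,0,0]'; python3 -m pendant '[0,0,-0.002,0,0,0, 0,0,-0.002,0,0,0]'
```

```text
clock: 5.88
eef_pos: [0.5592, 0.1123, 0.1934]
orientation: [[-0.092, 0.996, -0.0], [0.996, 0.092, -0.0], [-0.0, -0.0, -1.0]]
force: [-0.3, -1.3, 1.2]
gripper_width: -0.002
grasp_force: 0.5
clock: 6.12
eef_pos: [0.5592, 0.1123, 0.1878]
orientation: [[-0.092, 0.996, -0.0], [0.996, 0.092, 0.0], [0.0, -0.0, -1.0]]
force: [0.2, -0.7, 0.7]
gripper_width: 0.0
grasp_force: 0.5
clock: 6.38
eef_pos: [0.5593, 0.1123, 0.1848]
orientation: [[-0.092, 0.996, 0.0], [0.996, 0.092, 0.0], [0.0, 0.0, -1.0]]
force: [-1.0, -0.1, 1.0]
gripper_width: 0.004
grasp_force: 0.5
```

```bash
python3 -m pendant '[0,0,-0.002,0,0,0, 0,0,-0.002,0,0,0]' | grep -E 'eef|force'; python3 -m pendant '[0,0,-0.002,0,0,0, 0,0,0,0,0,0]'| grep -E 'eef|force'; python3 -m pendant '[0,0,-0.001,0,0,0, 0,0,0,0,0,0]'| grep -E 'eef|force'
```

```text
eef_pos: [0.5592, 0.1123, 0.1815]
force: [0.2, -0.4, 0.8]
grasp_force: 0.5
eef_pos: [0.5592, 0.1123, 0.1801]
force: [-0.8, -0.6, 3.7]
grasp_force: 1.7
eef_pos: [0.5593, 0.1124, 0.18]
force: [-5.4, -1.4, 14.8]
grasp_force: 7.4
```

The lid is shut: it stopped hard at TCP z = 0.180, and the force rose. Lift off and go to the label.

```bash
python3 -m pendant '[0,0,0.015,0,0,0, 0,0,0.04,0,0,0, 0,0,0.04,0,0,0]' | grep eef; python3 -m pendant '[-0.0171,0.0421,0,0,0,-0.0183, -0.0171,0.0421,0,0,0,-0.0183, -0.0171,0.0421,0,0,0,-0.0183, -0.0171,0.0421,0,0,0,-0.0183, -0.0171,0.0421,0,0,0,-0.0183, -0.0171,0.0421,0,0,0,-0.0183, -0.0171,0.0421,0,0,0,-0.0183, -0.0171,0.0421,0,0,0,-0.0183, 0,0,0,0,0,0]' 1
python3 - <<'E'
from h import *
a=snap('scene','s3')
cv2.imwrite('pics/m3.png',cv2.resize(a['frame'][110:290,180:440],None,fx=3,fy=3,interpolation=2))
E
```

```text
eef_pos: [0.5592, 0.1124, 0.2564]
clock: 8.62
eef_pos: [0.448, 0.3845, 0.2557]
orientation: [[0.134, 0.991, -0.0], [0.991, -0.134, 0.002], [0.002, -0.001, -1.0]]
force: [0.4, -0.6, -0.2]
gripper_width: 1.002
grasp_force: 0.0
```

View pics/m3.png

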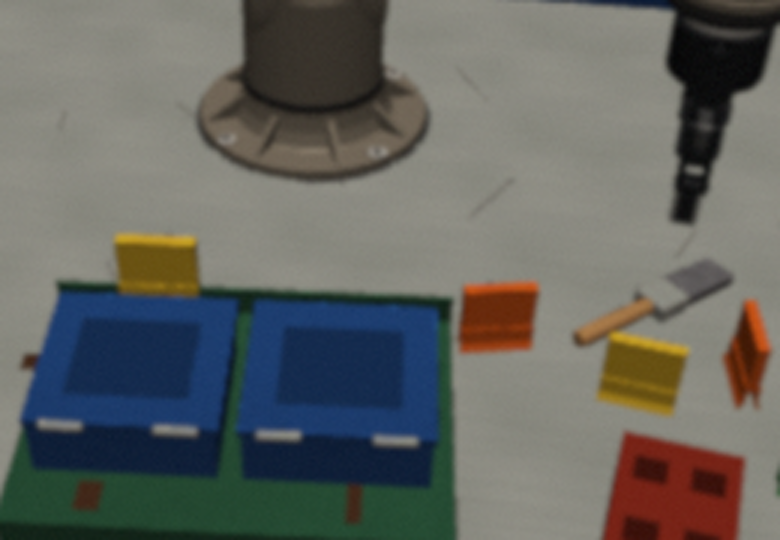

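The box lid is fully shut, level with its neighbour, and the gripper is open above the yellow holder (scene crop 643,372). Descend and grip.

```bash
python3 -m pendant '[0.002,-0.003,-0.04,0,0,-0.002, 0,0,-0.04,0,0,0, 0,0,-0.04,0,0,0, 0,0,-0.04,0,0,0, 0,0,-0.04,0,0,0, 0,0,-0.02,0,0,0, 0,0,-0.02,0,0,0, 0,0,-0.01,0,0,0, 0,0,0,0,0,0]'; python3 -m pendant '[0,0,0,0,0,0, 0,0,0,0,0,0, 0,0,0,0,0,0, 0,0,0,0,0,0, 0,0,0,0,0,0, 0,0,0,0,0,0]' 0
```

```text
clock: 9.8
eef_pos: [0.4514, 0.3793, 0.0552]
orientation: [[0.141, 0.99, -0.0], [0.99, -0.141, -0.0], [-0.0, -0.0, -1.0]]
force: [0.1, -0.1, 0.6]
gripper_width: 1.001
grasp_force: 0.0
clock: 10.55
eef_pos: [0.4515, 0.3794, 0.0554]
orientation: [[0.141, 0.99, 0.0], [0.99, -0.141, 0.0], [0.0, 0.0, -1.0]]
force: [-0.0, -0.6, 5.1]
gripper_width: 0.132
grasp_force: 58.5
```

```bash
python3 -m pendant '[0,0,0.02,0,0,0, 0,0,0.05,0,0,0, 0,0,0.05,0,0,0, 0,0,0.05,0,0,0, 0,0,0.04,0,0,0]' | grep -E 'eef|grasp|width'; python3 -m pendant '[0.0053,-0.03,0,0,0,0.0186, 0.0053,-0.043,0,0,0,0.0186, 0.0053,-0.043,0,0,0,0.0186, 0.0053,-0.043,0,0,0,0.0186, 0.0053,-0.043,0,0,0,0.0186, 0.0053,-0.043,0,0,0,0.0186, 0.0053,-0.043,0,0,0,0.0186, 0.0053,-0.038,0,0,0,0.0186, 0,-0.018,0,0,0,0, 0,0,0,0,0,0, 0,0,0,0,0,0]'
python3 - <<'E'
from h import *
a=snap('scene','s4');b=snap('top','t4')
A=cv2.resize(a['frame'][160:235,230:330],None,fx=8,fy=8,interpolation=2)
cv2.imwrite('pics/m4.png',A)
E
```

```text
eef_pos: [0.4512, 0.3795, 0.2259]
gripper_width: 0.133
grasp_force: 58.4
clock: 12.55
eef_pos: [0.4851, 0.1054, 0.2235]
orientation: [[-0.093, 0.996, 0.0], [0.996, 0.093, 0.0], [0.0, 0.0, -1.0]]
force: [-0.0, 0.2, 0.2]
gripper_width: 0.134
grasp_force: 58.3
```

View pics/m4.png

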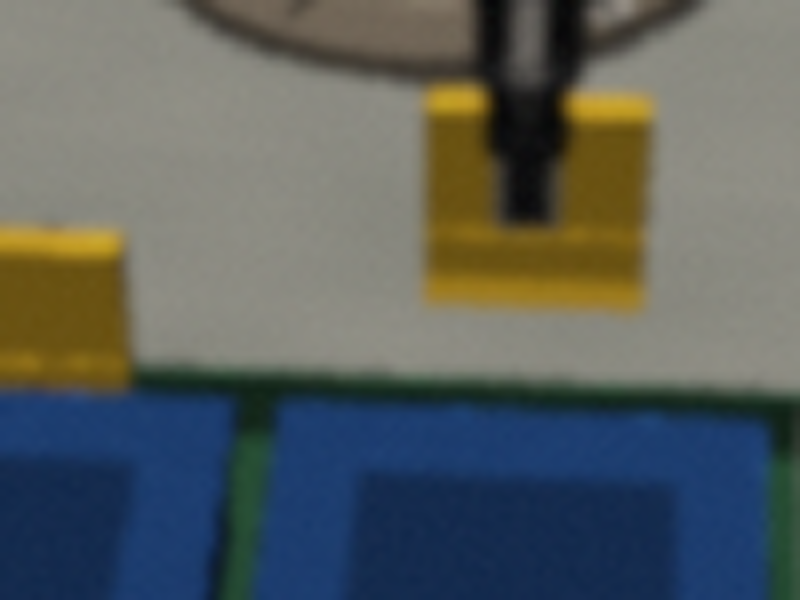

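```bash
cat > m.py <<'E'
from h import *
from scipy.optimize import least_squares
import sys
np.set_printoptions(precision=4,suppress=True)
S=ld('s4'); q=lambda u,v:np.array(((u+.5)/8-.5+230,(v+.5)/8-.5+160))
c,s=np.cos(.093),np.sin(.093)
def Wl(o,p): p=np.array(p)/1000.; return np.array([o[0]+c*p[0]-s*p[1],o[1]+s*p[0]+c*p[1],o[2]+p[2]])
lab=[(426,86,-6,-36,24),(653,96,-6,36,24),(427,113,6,-36,24),(650,121,6,36,24),(424,302,11.5,-36,-52),(645,309,11.5,36,-52)]
g=lambda o:np.ravel([proj(S,Wl(o,l[2:]))[0]-q(*l[:2]) for l in lab])
r=least_squares(g,[.485,.106,.22]).x
print('held centre',r,g(r).round(1)); e=arm.observe()['eef_pos']; d=r-e
print('minus tcp: x,y(label)',c*d[0]+s*d[1],-s*d[0]+c*d[1],d[2])
L=(.6202,.0334,0.)
for n,u,v,p in [('nl far',125,231,(-134,-49,181)),('nl near',125,257,(-122,-49,181)),('nl bot',133,390,(-116.5,-49,128-20)),('lidL',278,402,(-79,7,158)),('lidR',770,418,(-79,163,158)),('lip@150',150,371,(-130,-40,128)),('lip@700',700,393,(-130,140,128))]:
    print(n,proj(S,Wl(L,p))[0]-q(u,v))
E
python3 m.py
python3 - <<'E'
from h import *
b=ld('t0')['frame'];t=ld('t4')['frame']
cv2.imwrite('pics/m5.png',np.vstack([cv2.resize(b[195:238,225:362],None,fx=5.8,fy=5.8,interpolation=2),cv2.resize(t[195:238,225:362],None,fx=5.8,fy=5.8,interpolation=2)]))
E
```

```text
held centre [0.4651 0.1049 0.2036] [ 0.4  0.2 -0.2  0.  -0.  -0.5  0.1 -0.4  0.2  0.2 -0.5  0.5]
minus tcp: x,y(label) -0.020002081490224175 0.0013898574967362491 -0.01971147414140556
nl far [ 0.2567 -0.5723]
nl near [-0.3256 -1.024 ]
nl bot [-0.1413  4.7572]
lidL [ 0.4994 -0.9364]
lidR [-0.2491 -0.3223]
lip@150 [ 1.2758 -1.5498]
lip@700 [-0.9809 -1.4677]
```

View pics/m5.png

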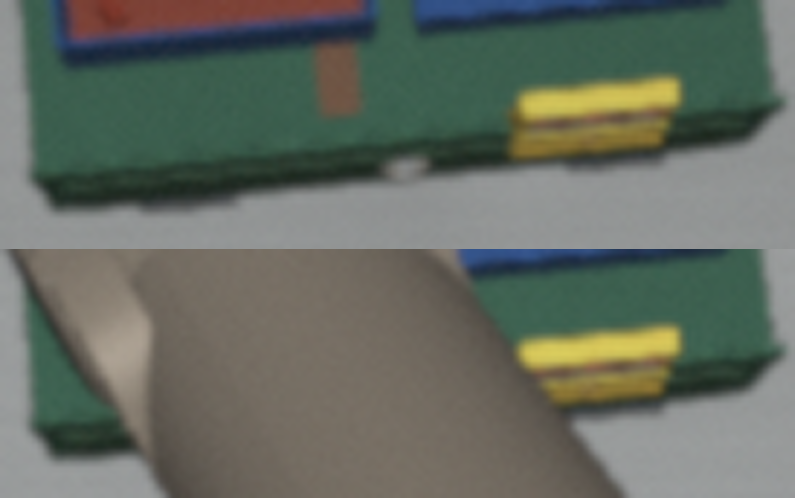

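```bash
cat >> m.py <<'E'
print('---')
e=np.array(e)
for yo in (.002,.003):
  o=e+np.array([-s*yo,c*yo,-.003]); print(yo,g(o).reshape(-1,2).round(2).tolist(), g(o).reshape(-1,2).mean(0))
T=ld('t0'); qt=lambda u,v:np.array(((u+.5)/5.8-.5+225,(v+.5)/5.8-.5+195))
for u,v,p in [(519,92,(-122,-49,181)),(519,118,(-134,-49,181)),(681,78,(-122,-121,181)),(681,104,(-134,-121,181)),(35,180,(-130,180,128)),(300,163,(-130,50,128))]:
    print(p,proj(T,Wl(L,p))[0]-qt(u,v))
E
python3 m.py | sed '1,/---/d'
```

```text
0.002 [[0.18, -0.6], [0.23, -0.76], [-0.25, -1.21], [0.54, -1.1], [-0.07, 0.05], [-0.17, 0.32]] [ 0.0783 -0.5488]
0.003 [[0.57, -0.59], [0.63, -0.74], [0.15, -1.2], [0.94, -1.08], [0.31, 0.07], [0.22, 0.34]] [ 0.47   -0.5333]
(-122, -49, 181) [0.2252 0.0004]
(-134, -49, 181) [0.7363 0.0163]
(-122, -121, 181) [-0.4194 -0.186 ]
(-134, -121, 181) [ 0.1447 -0.1823]
(-130, 180, 128) [-1.3471 -0.755 ]
(-130, 50, 128) [ 0.7029 -2.41  ]
```

The held holder and the neighbour's label show the same image bias, so the holder is lined up with the lip. It is about 1 mm too far in y. Correct that and lower it.

```bash
python3 -m pendant '[0,-0.0014,-0.012,0,0,0, 0,0,-0.012,0,0,0, 0,0,-0.012,0,0,0, 0,0,-0.012,0,0,0, 0,0,-0.003,0,0,0]' | grep -E 'eef|force'; python3 -m pendant '[0,0,-0.0035,0,0,0, 0,0,-0.0035,0,0,0, 0,0,0,0,0,0]' | grep -E 'eef|force'
```

```text
eef_pos: [0.485, 0.103, 0.1816]
force: [-1.1, -0.3, 0.2]
grasp_force: 58.4
eef_pos: [0.4853, 0.103, 0.1768]
force: [-0.4, -0.3, -0.7]
grasp_force: 58.4
```

```bash
python3 -m pendant '[0,0.0015,-0.003,0,0,0, 0,0,-0.0035,0,0,0, 0,0,0,0,0,0]' | grep -E 'eef|force'; python3 -m pendant '[0,0,-0.0035,0,0,0, 0,0,-0.003,0,0,0, 0,0,0,0,0,0]' | grep -E 'eef|force'; python3 -m pendant '[0,0,-0.0025,0,0,0, 0,0,-0.002,0,0,0, 0,0,0,0,0,0]' | grep -E 'eef|force'
```

```text
eef_pos: [0.4852, 0.1042, 0.1714]
force: [-0.4, -0.2, -0.7]
grasp_force: 58.4
eef_pos: [0.4852, 0.1042, 0.1662]
force: [-0.6, -0.2, -1.6]
grasp_force: 58.4
eef_pos: [0.4852, 0.1042, 0.1627]
force: [-0.0, 0.4, -1.5]
grasp_force: 58.4
```

```bash
python3 -m pendant '[0,0,-0.002,0,0,0, 0,0,0,0,0,0]' | grep -E 'eef|force'; python3 -m pendant '[0,0,-0.0015,0,0,0, 0,0,0,0,0,0]' | grep -E 'eef|force'; python3 -m pendant '[0,0,-0.001,0,0,0, 0,0,0,0,0,0]' | grep -E 'eef|force'
```

```text
eef_pos: [0.4852, 0.1042, 0.1611]
force: [0.6, -0.1, -0.6]
grasp_force: 58.4
eef_pos: [0.4854, 0.1042, 0.1605]
force: [-3.9, -2.1, 11.2]
grasp_force: 59.8
eef_pos: [0.4855, 0.1042, 0.1604]
force: [-10.2, -3.6, 27.4]
grasp_force: 62.5
```

```bash
python3 - <<'E'
from h import *
a=snap('scene','s6')
cv2.imwrite('pics/m6.png',cv2.resize(a['frame'][165:300,180:360],None,fx=4.4,fy=4.4,interpolation=2))
s=arm.observe();print(s['clock'],s['force'],s['eef_pos'],s['orientation'])
E
```

```text
15.575 [-9.69528841 -3.16207343 26.35452052] [0.48547225 0.10425509 0.16040951] [[-9.21620437e-02  9.95743810e-01  6.50425196e-04]
 [ 9.95743682e-01  9.21625327e-02 -7.66926429e-04]
 [-8.23607077e-04  5.76975272e-04 -9.99999494e-01]]
```

View pics/m6.png

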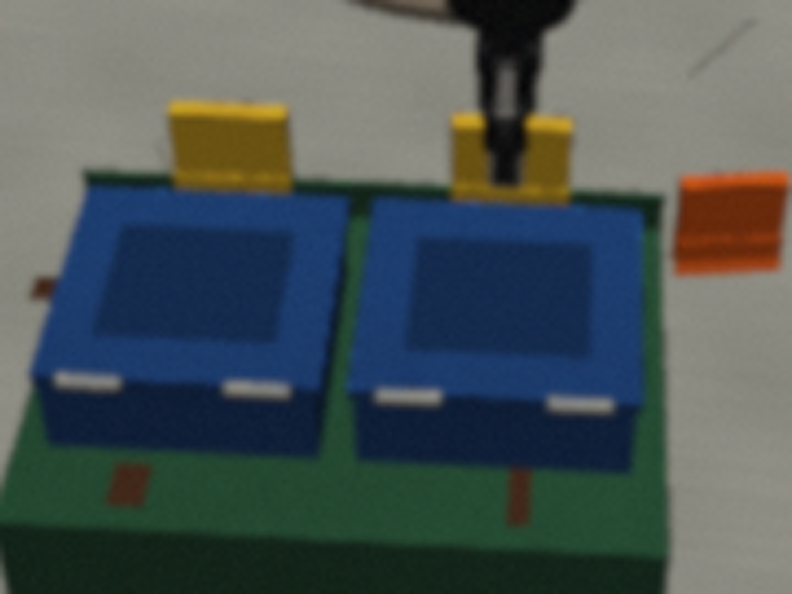

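The holder sits at the same height on the lip as the neighbour's label. Their left edges are at x = 169 and x = 452, which is about 170 mm apart, so it is centred. The lid is shut and I'm pressing with about 26 N.

```bash
python3 -c "
from rig import arm;print(arm.hand_in())"
```

```text
the job is handed in; nothing more can be done
None
```

The sample box is shut, and the yellow label holder is fully home on the locker's front lip, centred in front of it with the card facing out; the arm still grips it upright and presses down with about 26 N, and the job was handed in at about 15.6 s with no verdict returned.

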